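Bed a level-gauge sight glass

TASK

Fit the sight glass into the level gauge. Press a fingertip on top of the glass and draw it toward you out of its grey plastic sleeve until it meets the stop at the end of the tongue, then take it by its long sides and bed it in the pocket of the steel gauge body, fully home and flat. It is glass: never press on it with more than 30 N nor grip it with more than 30 N a finger, and leave the pressure gauge, wrench, tape roll and union where they lie.

Things in the scene. Friction and masses are not known exactly. Their poses are not given: they have to be found in the camera images.
- sight_glass: clear glass bar, 95 long (x) x 34 wide (y) x 17 thick (z) mm, 0.14 kg. Origin: centre of its underside. It starts lying in the channel of the sleeve, x along the channel, its top 1.5 mm above the channel walls. It slides easily on the plastic, while rubber fingertips hold well on top: about 20 N of press draws it, under 10 N slips. It chips above 30 N of press or grip
- sleeve: grey plastic channel block on rubber feet, fixed, 69 mm wide. Channel along its x, 37 wide, walls from x=-4 to 121 mm; -x is its open end, toward the robot. Running floor 26 mm above the origin (which is 2 to 12 mm above the cart), wall tops at 41.5. A roof to z=52 covers x=93 to 121. Spring shoes at x=52 pinch the glass sides with about 6 N of drag, none once it has passed
- sleeve_front (a point): the point where the centre of the glass's underside lies when the glass has been drawn out to the stop: on the running floor, sleeve x=-30 mm. The floor goes on in front of the walls as a tongue 24 mm wide (sides of the glass free) and ends in a stop 6 mm high, face at x=-77.5. Drawn right out, the last 22 mm of the glass are still between the walls. Axes as the sleeve's
- gauge_body: dark steel block of a level gauge, lying flat, fixed, 140 (x) x 66 (y) x 34 high mm, a threaded stub (24 long, 20 diameter) at each end. Origin: centre of its underside. In its top a pocket for the glass: 99 (x) x 38 (y) mm, 8 deep, mouth chamfered 3 mm at 45 degrees; the bedded glass stands 9 mm proud
- seat (a point): centre of the pocket floor in the gauge body, 26 mm above the cart, 8 mm below the block's top; x along the pocket, y across. Either end of the glass may point either way
- pressure_gauge: dial gauge lying face up, black rim, 88 x 63 x 24 mm, loose; leave it. Origin: centre of its underside
- wrench: open-jaw wrench lying flat, 210 x 41 x 9 mm, loose; leave it. Origin: centre of its underside
- seal_tape: roll of white tape on a blue spool lying flat, 61 across, 14 mm high, loose; leave it. Origin: centre of its underside
- union_a: brass pipe union standing on end, 54 across, 48 mm high, loose; leave it. Origin: centre of its underside
Not all that is in view belongs to the job. There is more than one size of the sight_glass; the one meant has the size given above.

How it is judged:
By the outcome, as a careful person would: the job done as asked, in the order asked, and still so for the second after the job is handed in, with the robot touching nothing.
It also fails if it takes over 70 s, if anything falls off the work surface, if the arm or the gripper's body presses on something with over 40 N, if the wrist force passes 120 N, or if a joint passes its speed limit or range.

ROBOT

A 6-joint arm with a two-finger parallel gripper is mounted at the origin on a cart in front of the work surface, level with it; the furniture and walls round the work are solid. World frame = base frame: x ahead of the robot, y to its left, z up, the work surface at z = 0. Lengths are in m, angles in rad, forces in N, time in s.
With the tool pointing down it reaches from about 0.3 to 0.875 m from the base axis. Payload 6.4 kg.
Tool frame: the origin (TCP) lies at the very end of the fingers, on their centre line; the grasp point (between the pads) lies 19 mm behind it; z points along the fingers, y is the line along which they close (so a half turn about z gives the same grasp; the last joint's range is limited). The gripper opens to 88 mm and grips with 3 to 60 N. Pads are 18 mm wide; open, the fingers measure 123 mm over their backs; the gripper's body (75 mm by 187 mm) begins 45 mm behind the grasp point.
Start: joints at [-0.206, 0.181, 1.607, -0, 1.354, -0.206], TCP at [0.575, 0, 0.239] pointing down, gripper open.
Joint ranges: [-2.99, 2.99], [-0.89, 2.07], [0.3, 2.58], [-1.14, 4.28], [0, 2.63], [-3.12, 3.12]. Speed limits (rad/s): [2.57, 2.57, 3.01, 3.14, 3.14, 3.14].

INTERFACE

Orientations are given as a rotation vector (axis times angle).
In Python, from cell import get_obs, read_camera, camera_model, finish_job, spot_in, outline_of gives the robot as it stands. The module is installed in compiled form; this text tells all that it offers.
- The arm moves only by the shell command python3 -m creep 'ROWS'. ROWS is JSON, a list of rows, each an object of numbers: "dx", "dy", "dz": the shift along the tool's x, y, z in m; "wx", "wy", "wz": the turn, a rotation vector about the tool's x, y, z in rad; "gripper": the gripper's target within -1 to 1 (fully open at 1, half-way at 0, shut at -1). In form: [{"dx": .., "dy": .., "dz": .., "wx": .., "wy": .., "wz": .., "gripper": ..}, ...]. A call has 1 to 8 rows; each row shifts and turns the commanded pose from where the row before left it, along the tool's axes as they then stand; what a row does not reach is not made up. A row lasts 1/10 s, in which the tool goes at most 50 mm and 8.59 degrees, less where a joint would pass 70% of its speed; a pose out of reach is approached as far as the arm can. A call is refused whole if a number of a shift passes 0.05 or a number of a turn 0.15, either way. A call with a gripper value outside its range is refused whole. The fingers move at their own pace and stop on an object; the grip force is fixed at half the most. Time passes only in rows, so rows that do not move let the fingers close. It gives the time, the measured TCP pose, the force, the opening and the grip force at its end, in the units of the state.
- get_obs(): the state, without advancing time (a new reading comes with each control period).
- read_camera(name): name is "scene" or "side" or "wrist"; returns (picture, depth): 400x640x3 uint8, red, green, blue; 400x640 float32, m along the optical axis (not along the pixel's ray), 0 where there is no reading.
- camera_model(name): a dict with "fx", "fy", "cx", "cy" (pixels), "R" (3x3) and "t" (3): a world point X has camera coordinates R X + t. Camera axes: x right, y down, z forward; pixel columns grow to the right and rows downward; lengths in m; the calibration is good to about 2 mm. The wrist camera is an equidistant fisheye: a pixel r from the principal point sees the ray r / f radians off the axis. A picture is of the moment at which its call begins: read the wrist's pose just before it. camera_model takes no time and is no camera call; for the wrist camera it gives the pose at the moment of the call.
- finish_job(): hands the job in; it is judged then, once.
Trained networks look in the newest picture that a camera, given by its name, has taken for a name from the list of things; names that differ only in an ending like _2 or _b are one class to them, and where a whole thing is asked for, a point or a joint stands for the part that bears it (a point fixed in the world has none). Each returns a list of dicts, best first, with "conf" (0 to 1); they miss things now and then, are a little off and sometimes report something else, mostly with a low value. They report only what shows in the picture. A call takes as long as a camera call. They do not tell look-alikes from the thing itself.
- spot_in(camera, label): "uv" ([column, row] in pixels, amid what is visible of it).
- outline_of(camera, label): "region" (400x640 bool, what is visible of it) and "uv" ([column, row] in pixels, amid what is visible of it).
The state is a dict: "time": time; "joint_positions": joint angles; "joint_velocities": joint speeds; "joint_efforts": joint torques, N m; "tcp_pos": TCP position; "tool_rot": TCP orientation; "force": force on the tool from outside, world axes, zero at the start; "moment": the same for the moment, N m; "opening": finger opening in m; "finger_force": force on a finger pad.
Only numpy, scipy, OpenCV 4.12 (cv2) and the standard library are available. Lean on these libraries where they do the work, as an engineer would, in place of code of your own. Each camera call takes 0.05 s, during which the arm holds its last target. There are 200 camera calls.

## Working session

There is one attempt and no reset: what is moved stays moved. The work goes in short steps, Python scripts to look and compute and a shell command to move; the robot and the scene stay as the last step left them, time stands still between calls to the robot, and variables do not carry over. Pictures are saved under pics/ and viewed, at most 10 in all, crops included, and the job is handed in when it is done.

```bash
mkdir -p pics; python3 - <<'E'
from cell import *
import cv2,numpy as np
o=get_obs();print({k:np.round(v,3).tolist() for k,v in o.items()})
ims=[]
for c in("scene","side","wrist"):
    p,d=read_camera(c);np.savez(f"{c}0.npz",p=p,d=d);m=camera_model(c);print(c,{k:np.round(v,3).tolist() for k,v in m.items()})
    cv2.imwrite(f"pics/{c}0.png",p[:,:,::-1])
    for l in("sight_glass","sleeve","gauge_body"):
        print(l,[(np.round(r["uv"]).tolist(),round(r["conf"],2)) for r in spot_in(c,l)])
E
```

```text
{'time': 0.0, 'joint_positions': [-0.206, 0.182, 1.608, -0.0, 1.354, -0.206], 'joint_velocities': [0.001, -0.0, -0.001, 0.001, 0.0, 0.001], 'joint_efforts': [-0.001, -43.387, -34.185, 0.07, 0.039, -0.0], 'tcp_pos': [0.574, 0.0, 0.238], 'tool_rot': [-2.22, -2.22, 0.001], 'force': [0.242, -0.294, -0.491], 'moment': [0.022, 0.011, 0.032], 'finger_force': 0.0, 'opening': 0.088}
scene {'fx': 373.751, 'fy': 373.751, 'cx': 313.923, 'cy': 196.438, 'R': [[0.661, -0.75, 0.007], [-0.442, -0.398, -0.804], [0.606, 0.529, -0.595]], 't': [-0.367, 0.245, 0.743]}
sight_glass [([368.0, 200.0], 0.75), ([306.0, 203.0], 0.75)]
sleeve [([367.0, 213.0], 0.82), ([273.0, 223.0], 0.38), ([369.0, 199.0], 0.36)]
gauge_body [([272.0, 171.0], 0.68)]
side {'fx': 483.221, 'fy': 483.221, 'cx': 320.019, 'cy': 193.641, 'R': [[-0.919, -0.394, -0.0], [-0.23, 0.538, -0.811], [0.32, -0.745, -0.585]], 't': [0.455, 0.184, 0.835]}
sight_glass [([315.0, 215.0], 0.75), ([311.0, 161.0], 0.59)]
sleeve [([314.0, 174.0], 0.55)]
gauge_body [([263.0, 268.0], 0.7), ([269.0, 208.0], 0.3)]
wrist {'fx': 309.707, 'fy': 309.707, 'cx': 322.429, 'cy': 199.647, 'R': [[1.0, 0.0, -0.0], [0.0, -0.962, 0.271], [-0.0, -0.271, -0.962]], 't': [-0.574, -0.038, 0.388]}
sight_glass [([279.0, 185.0], 0.93), ([334.0, 285.0], 0.66)]
sleeve [([330.0, 278.0], 0.74)]
gauge_body [([294.0, 42.0], 0.79), ([361.0, 185.0], 0.62)]
```

View pics/scene0.png

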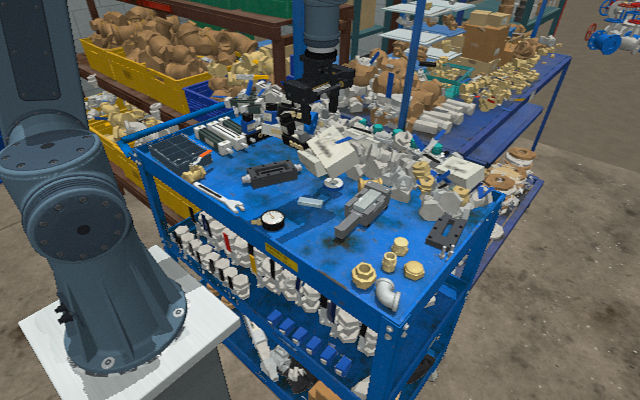

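View pics/wrist0.png

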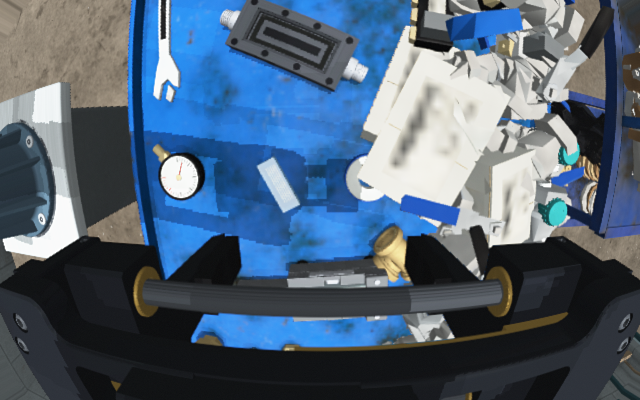

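The scene shows two sight_glass candidates: the glass in the grey sleeve at scene (368,200), and a loose bar on the cart at scene (310,202), wrist (279,185), which is a different size. The task describes the one in the sleeve. The gauge body is at scene (272,171), wrist (294,42). Next I measure the poses and check the choice in a close crop.

```bash
cat > h.py <<'E'
import numpy as np,cv2
from cell import *
def world(c,d,m,mask=None):
    v,u=np.nonzero((d>0)&(mask if mask is not None else True)); z=d[v,u]
    x=(u-m["cx"])/m["fx"];y=(v-m["cy"])/m["fy"]
    if c=="wrist":
        r=np.hypot(x,y);s=np.where(r>1e-9,np.tan(r)/np.maximum(r,1e-9),1);x=x*s;y=y*s
    P=np.c_[x*z,y*z,z]; return (P-m["t"])@np.array(m["R"]),u,v
def rect(P):
    (c,s,a)=cv2.minAreaRect((P[:,:2]*1000).astype(np.float32))
    if s[0]<s[1]: s=s[::-1];a+=90
    return np.round(c,1),np.round(s,1),round((a+90)%180-90,1)
E
python3 - <<'E'
from h import *
for c in("scene","side","wrist"):
    p,d=read_camera(c);m=camera_model(c)
    for l in("sleeve","gauge_body","sight_glass"):
        for r in outline_of(c,l)[:2]:
            P,u,v=world(c,d,m,r["region"])
            if len(P)<20: continue
            h=np.histogram(P[:,2],np.arange(-.004,.08,.004))[0]
            print(c,l,round(r["conf"],2),np.round(r["uv"]),len(P),"med",np.round(np.median(P,0),3),"rect",rect(P),h.tolist())
ims=[]
for c,(x,y) in(("scene",(365,208)),("side",(314,185))):
    p=np.load(c+"0.npz")["p"];ims.append(cv2.resize(p[y-50:y+50,x-65:x+65,::-1],None,fx=3,fy=5.0/5*3,interpolation=2))
p=np.load("wrist0.npz")["p"];ims.append(cv2.resize(p[230:330,270:400,::-1],None,fx=3,fy=3))
cv2.imwrite("pics/c1.png",np.vstack([np.hstack(ims[:2]),np.hstack([ims[2],ims[2]*0])]))
E
```

```text
scene sleeve 0.72 [363. 214.] 1158 med [ 0.542 -0.173  0.037] rect (array([ 553.5, -158.8]), array([208.2,  69.7]), 3.3) [2, 9, 2, 12, 45, 57, 68, 66, 75, 180, 125, 62, 48, 179, 60, 31, 135, 2, 0, 0]
scene gauge_body 0.67 [270. 170.] 1068 med [0.531 0.15  0.028] rect (array([552.9, 161.1]), array([181.1, 137. ]), 18.5) [4, 28, 54, 46, 65, 67, 59, 190, 183, 287, 85, 0, 0, 0, 0, 0, 0, 0, 0, 0]
scene sight_glass 0.67 [366. 200.] 317 med [ 0.576 -0.16   0.052] rect (array([ 583.1, -159.1]), array([97.5, 35.4]), 5.4) [0, 0, 0, 0, 0, 0, 0, 0, 0, 1, 8, 17, 21, 104, 165, 1, 0, 0, 0, 0]
scene sight_glass 0.63 [307. 203.] 191 med [ 0.515 -0.019  0.013] rect (array([518.4, -16.5]), array([66.1, 28.3]), -60.0) [0, 9, 31, 28, 119, 4, 0, 0, 0, 0, 0, 0, 0, 0, 0, 0, 0, 0, 0, 0]
side sleeve 0.56 [316. 173.] 1908 med [ 0.564 -0.133  0.036] rect (array([ 585.7, -175.5]), array([272. , 150.2]), -13.5) [2, 20, 18, 52, 117, 123, 122, 135, 126, 273, 134, 109, 104, 295, 65, 51, 160, 2, 0, 0]
side gauge_body 0.94 [265. 267.] 3100 med [0.529 0.169 0.029] rect (array([545.9, 155.7]), array([205.8,  68.1]), -25
[... 574 characters left out ...]
.8]), array([86.6, 40.1]), 4.2) [0, 0, 0, 0, 0, 0, 0, 0, 0, 0, 3, 4, 18, 153, 180, 0, 0, 0, 0, 0]
wrist sleeve 0.92 [332. 281.] 2953 med [ 0.583 -0.126  0.043] rect (array([ 584. , -115.7]), array([211.9, 201.5]), 54.8) [22, 24, 17, 121, 175, 197, 199, 172, 153, 121, 144, 190, 239, 806, 40, 236, 88, 0, 0, 0]
wrist gauge_body 0.75 [296.  40.] 7481 med [0.541 0.155 0.031] rect (array([534.5, 164. ]), array([201.2,  78.4]), -26.1) [49, 26, 14, 25, 37, 62, 209, 2936, 715, 3407, 1, 0, 0, 0, 0, 0, 0, 0, 0, 0]
wrist sight_glass 0.76 [278. 183.] 1107 med [ 0.52  -0.016  0.011] rect (array([518.9, -16.4]), array([68.7, 25.7]), -62.9) [13, 30, 36, 766, 262, 0, 0, 0, 0, 0, 0, 0, 0, 0, 0, 0, 0, 0, 0, 0]
```

View pics/c1.png

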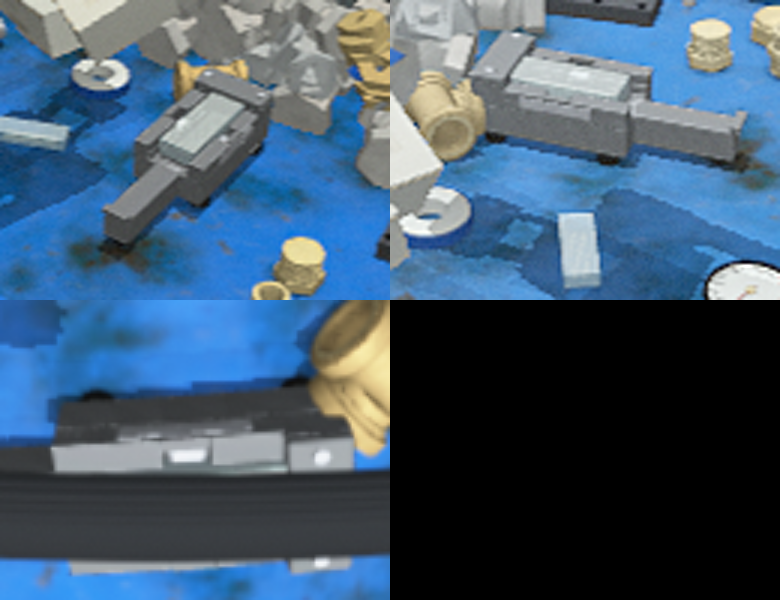

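The crop confirms the choice. The glass in the sleeve measures about 95x35 mm and the loose bar only about 66x26 mm, so the loose bar is a decoy. I go above the sleeve, turn the camera to the robot side and shut the fingers.

```bash
python3 -m creep '[{"dx":-0.04,"dy":0.01,"gripper":-1},{"dx":-0.04,"dy":0.01,"gripper":-1},{"dx":-0.04,"dy":0.01,"gripper":-1},{"dx":-0.04,"dy":0.01,"gripper":-1},{"wz":-0.15,"gripper":-1},{"wz":-0.15,"gripper":-1},{"wz":-0.15,"gripper":-1},{"wz":-0.15,"gripper":-1}]'; python3 -m creep '[{"wz":-0.15,"gripper":-1},{"wz":-0.15,"gripper":-1},{"wz":-0.15,"gripper":-1},{"wz":-0.15,"gripper":-1},{"wz":-0.15,"gripper":-1},{"wz":-0.15,"gripper":-1},{"wz":-0.15,"gripper":-1},{"gripper":-1}]'
cat >> h.py <<'E'
from scipy.spatial.transform import Rotation as Ro
def look(tag,views=()):
    o=get_obs();p,d=read_camera("wrist");m=camera_model("wrist")
    cv2.imwrite(f"pics/{tag}.png",p[:,:,::-1]);np.savez(tag,p=p,d=d)
    R=Ro.from_rotvec(o["tool_rot"]).as_matrix()
    print("t",round(o["time"],2),"tcp",np.round(o["tcp_pos"],4),"yaw of -toolx",round(np.degrees(np.arctan2(-R[1,0],-R[0,0])),2),"tilt",np.round(R[:,2],3),"op",round(o["opening"],4),"F",np.round(o["force"],1))
    return o,p,d,m
E
python3 - <<'E'
from h import *
o,p,d,m=look("w1")
P,u,v=world("wrist",d,m)
k=(abs(P[:,0]-.57)<.16)&(abs(P[:,1]+.16)<.07);P=P[k]
print(np.histogram(P[:,2],np.arange(0,.08,.002))[0])
for l in("sleeve","sight_glass"):
    for r in outline_of("wrist",l)[:2]:
        Q,_,_=world("wrist",d,m,r["region"]);print(l,r["conf"],r["uv"],rect(Q),np.median(Q,0),np.histogram(Q[:,2],np.arange(0.02,.07,.002))[0])
E
```

```text
t 1.2 tcp [0.575  0.     0.2387] yaw of -toolx -90.0 tilt [ 0.  0. -1.] op 0.0879 F [-0.5 -0.9 -0.3]
[484  18  13  17  64  99 108 101  98 132 100 113 117 106 102 145 137 172
 267 241 179 164 137 178 778 105  36  20  41 242 105  12  21  12  18  17
  13  22  71]
sleeve 0.81 [332.5, 279.4] (array([ 551.8, -110.4]), array([269.7, 201.7]), -84.2) [ 0.58444572 -0.12607846  0.04269382] [ 91  94  99  77  72  80  76  45  65  87 107  79  79 148 749  93  27  11
  31 222  85   0   0   0]
sight_glass 0.57 [276.6, 184.6] (array([517.5, -17.2]), array([68.1, 29. ]), -63.6) [ 0.51931405 -0.01583753  0.01144911] [0 0 0 0 0 0 0 0 0 0 0 0 0 0 0 0 0 0 0 0 0 0 0 0]invalid input
invalid input
```

View pics/w1.png

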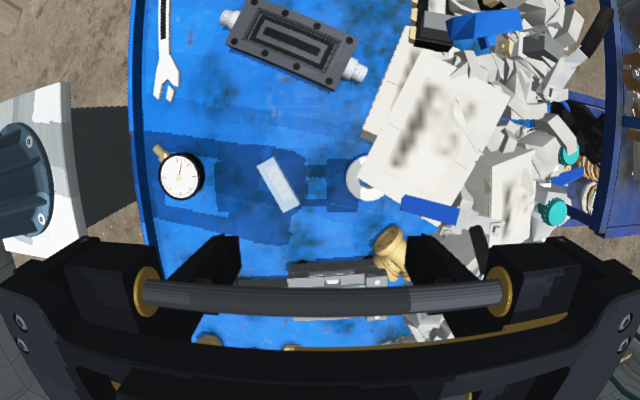

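The view is unchanged because the moves were refused. The rows probably need every field, so I send them in full.

```bash
python3 -m creep '[{"dx":-0.04,"dy":0.01,"dz":0,"wx":0,"wy":0,"wz":0,"gripper":-1},{"dx":-0.04,"dy":0.01,"dz":0,"wx":0,"wy":0,"wz":0,"gripper":-1},{"dx":-0.04,"dy":0.01,"dz":0,"wx":0,"wy":0,"wz":0,"gripper":-1},{"dx":-0.04,"dy":0.01,"dz":0,"wx":0,"wy":0,"wz":0,"gripper":-1},{"dx":0,"dy":0,"dz":0,"wx":0,"wy":0,"wz":-0.149,"gripper":-1},{"dx":0,"dy":0,"dz":0,"wx":0,"wy":0,"wz":-0.149,"gripper":-1},{"dx":0,"dy":0,"dz":0,"wx":0,"wy":0,"wz":-0.149,"gripper":-1},{"dx":0,"dy":0,"dz":0,"wx":0,"wy":0,"wz":-0.149,"gripper":-1}]' && python3 -m creep '[{"dx":0,"dy":0,"dz":0,"wx":0,"wy":0,"wz":-0.149,"gripper":-1},{"dx":0,"dy":0,"dz":0,"wx":0,"wy":0,"wz":-0.149,"gripper":-1},{"dx":0,"dy":0,"dz":0,"wx":0,"wy":0,"wz":-0.149,"gripper":-1},{"dx":0,"dy":0,"dz":0,"wx":0,"wy":0,"wz":-0.149,"gripper":-1},{"dx":0,"dy":0,"dz":0,"wx":0,"wy":0,"wz":-0.149,"gripper":-1},{"dx":0,"dy":0,"dz":0,"wx":0,"wy":0,"wz":-0.149,"gripper":-1},{"dx":0,"dy":0,"dz":0,"wx":0,"wy":0,"wz":-0.149,"gripper":-1},{"dx":0,"dy":0,"dz":0,"wx":0,"wy":0,"wz":0,"gripper":-1}]'
python3 - <<'E'
from h import *
o,p,d,m=look("w2")
for l in("sleeve","sight_glass"):
    for r in outline_of("wrist",l)[:2]:
        Q,_,_=world("wrist",d,m,r["region"]);print(l,r["conf"],r["uv"],rect(Q),np.median(Q,0),np.histogram(Q[:,2],np.arange(0.02,.07,.002))[0])
E
```

```text
time: 2.15
tcp_pos: [0.615, -0.1602, 0.2385]
tool_rot: [-1.463, -2.78, -0.0]
force: [-1.0, 0.0, 0.7]
opening: 0.026
finger_force: 0.0
time: 2.95
tcp_pos: [0.615, -0.16, 0.2386]
tool_rot: [0.109, -3.14, -0.0]
force: [0.9, -0.5, 0.3]
opening: 0.0001
finger_force: 0.0
t 2.95 tcp [ 0.615  -0.16    0.2386] yaw of -toolx 3.98 tilt [-0.  0. -1.] op 0.0001 F [ 0.9 -0.5  0.3]
sleeve 0.7 [313.3, 143.3] (array([ 553. , -160.2]), array([206.4,  75.5]), 6.3) [ 0.57275464 -0.16136818  0.04858574] [   0    0    0    0    0   40 1156  677   34  236  346   26   40  170
 1592  326   16    1   65  935  435    4    0    0]
sleeve 0.34 [432.6, 186.9] (array([627.4, -13.2]), array([63.5, 49.7]), -35.0) [ 0.62525729 -0.01660601  0.01238743] [1 0 1 5 1 0 0 0 0 0 0 0 0 0 0 0 0 0 0 0 0 0 0 0]
sight_glass 0.59 [439.9, 110.3] (array([518.8, -13.9]), array([75.7, 27.5]), -62.6) [ 0.5202193  -0.01969031  0.01163486] [0 0 0 0 0 0 0 0 0 0 0 0 0 0 0 0 0 0 0 0 0 0 0 0]
sight_glass 0.58 [328.0, 155.0] (array([ 587.4, -157.7]), array([85.1, 35.7]), 3.9) [ 0.5863825  -0.1572797   0.05067179] [   0    0    0    0    0    0    1    3    2    0    0    0    0    1
  446 1849  104    0    0    0    0    0    0    0]
```

View pics/w2.png

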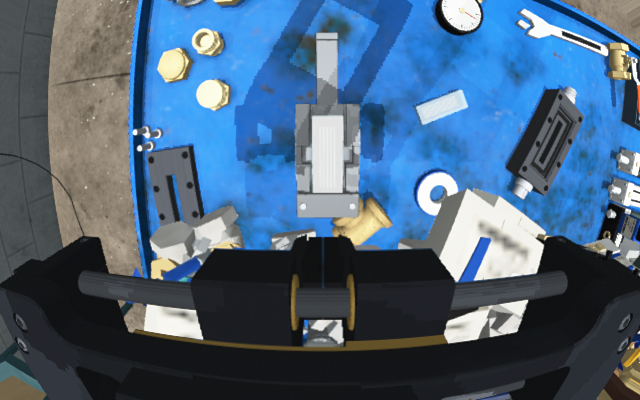

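The wrist view shows the sleeve from its stop at (327,37) to its roof at (328,215), with the glass at (328,155). The gauge body is at (548,140), the tape at (437,190) and the brass union piece beside the roof at (362,222). Now I fit the poses.

```bash
python3 - <<'E'
from h import *
z=np.load("w2.npz");m=camera_model("wrist");P,u,v=world("wrist",z["d"],m)
def box(P,c,a,hx,hy,z0,z1):
    a=np.radians(a);D=P[:,:2]-c;x=D@[np.cos(a),np.sin(a)];y=D@[-np.sin(a),np.cos(a)]
    return (abs(x)<hx)&(abs(y)<hy)&(P[:,2]>z0)&(P[:,2]<z1)
c=np.array([.553,-.160])
for n,a,b in(("tongue",.030,.0365),("tops",.046,.053),("roof",.056,.063),("glass",.0498,.0525)):
    Q=P[box(P,c,4,.115,.05,a,b)];print(n,len(Q),rect(Q),np.median(Q[:,2]))
# axis: midline of walls/tongue per x-slice at silhouettes
Q=P[box(P,c,4,.115,.05,.030,.063)]
mid=[]
for x in np.arange(.47,.66,.01):
    S=Q[abs(Q[:,0]-x)<.004]
    if len(S)>8: mid.append((x,(S[:,1].min()+S[:,1].max())/2,np.ptp(S[:,1])))
print(np.round(np.array(mid)*1000,1).tolist())
# wrist-measured vs. known: gauge
P0,_,_=world("wrist",np.load("wrist0.npz")["d"],dict(m,R=None) if 0 else {**m,"R":np.array([[1,0,0],[0,-.9625,.271],[0,-.271,-.9625]]),"t":np.array([-.574,-.038,.388])})
for nm,PP in(("w2",P),("w0",P0)):
    g=np.array([.533,.163])
    T=PP[box(PP,g,-26,.075,.045,.0305,.040)];F=PP[box(PP,g,-26,.055,.025,.020,.0300)]
    print(nm,"top",len(T),rect(T),np.median(T[:,2]),"pocket",len(F),rect(F),np.median(F[:,2]))
E
```

```text
tongue 2063 (array([ 566.8, -159.8]), array([215.6,  65.9]), 15.4) 0.03369536654634299
tops 4567 (array([ 581.1, -157.9]), array([98. , 70.6]), 4.9) 0.05004613028832468
roof 1497 (array([ 641.7, -153.3]), array([69.9, 27.9]), -84.5) 0.05961093174137841
glass 2603 (array([ 580.9, -157.9]), array([98.6, 68.5]), 3.7) 0.05066744394529452
[[470.0, -165.5, 23.9], [480.0, -164.8, 23.8], [490.0, -164.2, 23.8], [500.0, -163.5, 23.9], [510.0, -162.9, 23.8], [520.0, -162.3, 23.9], [530.0, -153.2, 52.9], [540.0, -160.0, 68.0], [550.0, -159.8, 69.3], [560.0, -159.1, 69.7], [570.0, -158.4, 70.1], [580.0, -157.9, 70.4], [590.0, -157.7, 69.7], [600.0, -156.2, 69.1], [610.0, -155.1, 70.5], [620.0, -155.7, 68.4], [630.0, -154.0, 69.6], [640.0, -150.5, 75.4], [650.0, -145.6, 84.5], [660.0, -144.5, 83.3]]
w2 top 1885 (array([534.5, 159.5]), array([144.3,  69. ]), -25.7) 0.03343249249105945 pocket 1240 (array([538.5, 159.6]), array([97.3, 38.5]), -25.6) 0.026031993348504444
w0 top 3745 (array([533.3, 159.2]), array([146.7,  67.5]), -25.4) 0.033168512315938856 pocket 2672 (array([536.4, 158.4]), array([99.7, 41.4]), -25.3) 0.025613575717015467
```

```bash
python3 -m creep '[{"dx":0.03,"dy":0.005,"dz":0.035,"wx":0,"wy":0,"wz":0,"gripper":-1},{"dx":0,"dy":0,"dz":0.045,"wx":0,"wy":0,"wz":0,"gripper":-1},{"dx":0,"dy":0,"dz":0.045,"wx":0,"wy":0,"wz":0,"gripper":-1},{"dx":0,"dy":0,"dz":0.045,"wx":0,"wy":0,"wz":0,"gripper":-1},{"dx":0,"dy":0,"dz":0.01,"wx":0,"wy":0,"wz":0,"gripper":-1},{"dx":0,"dy":0,"dz":0.003,"wx":0,"wy":0,"wz":0,"gripper":-1},{"dx":0,"dy":0,"dz":0,"wx":0,"wy":0,"wz":0,"gripper":-1}]'
```

```text
time: 3.8
tcp_pos: [0.586, -0.1576, 0.0574]
tool_rot: [-0.106, 3.138, -0.002]
force: [-0.7, -0.7, 0.8]
opening: 0.0004
finger_force: 0.0
```

```bash
python3 -m creep '[{"dx":0,"dy":0,"dz":0.001,"wx":0,"wy":0,"wz":0,"gripper":-1},{"dx":0,"dy":0,"dz":0,"wx":0,"wy":0,"wz":0,"gripper":-1}]'; python3 -m creep '[{"dx":0,"dy":0,"dz":0.001,"wx":0,"wy":0,"wz":0,"gripper":-1},{"dx":0,"dy":0,"dz":0,"wx":0,"wy":0,"wz":0,"gripper":-1}]'
```

```text
time: 4.0
tcp_pos: [0.5862, -0.1577, 0.0569]
tool_rot: [-0.107, 3.136, -0.003]
force: [-0.6, -0.2, 0.2]
opening: 0.0004
finger_force: 0.0
time: 4.2
tcp_pos: [0.5851, -0.1572, 0.0544]
tool_rot: [-0.107, 3.139, -0.001]
force: [-0.5, 0.5, 0.3]
opening: 0.0002
finger_force: 0.0
```

```bash
python3 -m creep '[{"dx":0,"dy":0,"dz":0.002,"wx":0,"wy":0,"wz":0,"gripper":-1},{"dx":0,"dy":0,"dz":0,"wx":0,"wy":0,"wz":0,"gripper":-1},{"dx":0,"dy":0,"dz":0,"wx":0,"wy":0,"wz":0,"gripper":-1}]'; python3 -m creep '[{"dx":0,"dy":0,"dz":0.001,"wx":0,"wy":0,"wz":0,"gripper":-1},{"dx":0,"dy":0,"dz":0,"wx":0,"wy":0,"wz":0,"gripper":-1},{"dx":0,"dy":0,"dz":0,"wx":0,"wy":0,"wz":0,"gripper":-1}]'
```

```text
time: 4.5
tcp_pos: [0.5849, -0.1571, 0.0518]
tool_rot: [-0.107, 3.139, -0.0]
force: [0.0, -0.1, 0.5]
opening: 0.0005
finger_force: 0.6
time: 4.8
tcp_pos: [0.585, -0.1572, 0.0518]
tool_rot: [-0.107, 3.14, -0.0]
force: [-2.5, 0.9, 8.2]
opening: 0.0004
finger_force: 4.3
```

```bash
python3 -m creep '[{"dx":0,"dy":0,"dz":0.001,"wx":0,"wy":0,"wz":0,"gripper":-1},{"dx":0,"dy":0,"dz":0,"wx":0,"wy":0,"wz":0,"gripper":-1},{"dx":0,"dy":0,"dz":0,"wx":0,"wy":0,"wz":0,"gripper":-1}]'
```

```text
time: 5.1
tcp_pos: [0.585, -0.1572, 0.0518]
tool_rot: [-0.108, 3.14, -0.001]
force: [-5.6, 2.7, 16.0]
opening: 0.0006
finger_force: 7.9
```

```bash
python3 -m creep '[{"dx":0,"dy":0,"dz":0.0005,"wx":0,"wy":0,"wz":0,"gripper":-1},{"dx":0.003,"dy":0,"dz":0,"wx":0,"wy":0,"wz":0,"gripper":-1},{"dx":0.003,"dy":0,"dz":0,"wx":0,"wy":0,"wz":0,"gripper":-1},{"dx":0.003,"dy":0,"dz":0,"wx":0,"wy":0,"wz":0,"gripper":-1}]'
```

```text
time: 5.5
tcp_pos: [0.5792, -0.1585, 0.0518]
tool_rot: [-0.107, 3.132, -0.004]
force: [7.5, 1.4, 6.7]
opening: 0.0001
finger_force: 3.5
```

```bash
python3 -m creep '[{"dx":0,"dy":0,"dz":0,"wx":0,"wy":0,"wz":0,"gripper":-1}]'; python3 -m creep '[{"dx":0,"dy":0,"dz":0.0005,"wx":0,"wy":0,"wz":0,"gripper":-1},{"dx":0.003,"dy":0,"dz":0,"wx":0,"wy":0,"wz":0,"gripper":-1}]'; python3 -m creep '[{"dx":0.003,"dy":0,"dz":0,"wx":0,"wy":0,"wz":0,"gripper":-1},{"dx":0.003,"dy":0,"dz":0,"wx":0,"wy":0,"wz":0,"gripper":-1}]'
```

```text
time: 5.6
tcp_pos: [0.5789, -0.1585, 0.0518]
tool_rot: [-0.106, 3.133, -0.004]
force: [3.9, 1.5, 8.0]
opening: 0.0002
finger_force: 4.0
time: 5.8
tcp_pos: [0.577, -0.1589, 0.0518]
tool_rot: [-0.106, 3.131, -0.005]
force: [7.6, 2.3, 9.3]
opening: 0.0004
finger_force: 4.4
time: 6.0
tcp_pos: [0.571, -0.1595, 0.0518]
tool_rot: [-0.106, 3.13, -0.005]
force: [7.8, 1.1, 8.3]
opening: 0.0003
finger_force: 4.2
```

```bash
python3 -m creep '[{"dx":0,"dy":0,"dz":0.0012,"wx":0,"wy":0,"wz":0,"gripper":-1},{"dx":0.003,"dy":0,"dz":0,"wx":0,"wy":0,"wz":0,"gripper":-1},{"dx":0.003,"dy":0,"dz":0,"wx":0,"wy":0,"wz":0,"gripper":-1}]'; python3 - <<'E'
from h import *
o,p,d,m=look("w3")
cv2.imwrite("pics/w3c.png",cv2.resize(p[20:260,230:430,::-1],None,fx=2.4,fy=2.4))
E
```

```text
time: 6.3
tcp_pos: [0.5665, -0.1601, 0.0518]
tool_rot: [-0.106, 3.127, -0.007]
force: [9.3, 2.5, 12.9]
opening: 0.0002
finger_force: 6.3
t 6.3 tcp [ 0.5665 -0.1601  0.0518] yaw of -toolx 3.89 tilt [ 0.012 -0.004 -1.   ] op 0.0002 F [ 9.3  2.5 12.9]
```

View pics/w3c.png

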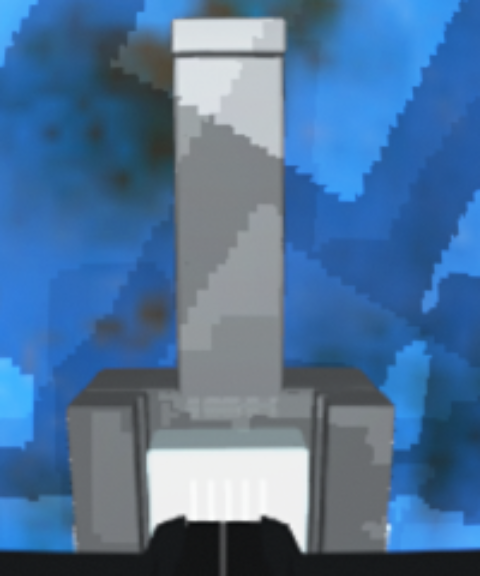

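The crop shows the glass still in the channel. Its front edge is at crop (228,447), wrist row 206, and the stop is at the top at crop (228,55). I measure the front edge from depth to tell whether it follows.

```bash
cat >> h.py <<'E'
def front(d,m):
    P,_,_=world("wrist",d,m); a=np.radians(4);D=P[:,:2]-[.535,-.1605];x=D@[np.cos(a),np.sin(a)];y=D@[-np.sin(a),np.cos(a)]
    k=(abs(y)<.011)&(abs(P[:,2]-.051)<.0025)&(x>-.1); print("glass front sleeve x mm",np.round(np.percentile(x[k],[0,1,3])*1000,1),k.sum())
    k=(abs(P[:,2]-.051)<.0025)&(x<-.006)&(x>-.09)&(abs(y)<.04)
    if k.sum()>50: print("free glass y range",np.round(np.percentile(y[k],[1,50,99])*1000,1),rect(P[k]))
E
python3 - <<'E'
from h import *
front(np.load("w2.npz")["d"],{**camera_model("wrist"),**{}}) if 0 else None
front(np.load("w3.npz")["d"],camera_model("wrist"))
E
python3 -m creep '[{"dx":0,"dy":0,"dz":0.0008,"wx":0,"wy":0,"wz":0,"gripper":-1},{"dx":0.004,"dy":0,"dz":0,"wx":0,"wy":0,"wz":0,"gripper":-1},{"dx":0.004,"dy":0,"dz":0,"wx":0,"wy":0,"wz":0,"gripper":-1}]'
python3 - <<'E'
from h import *
o,p,d,m=look("w4");front(d,m)
E
```

```text
glass front sleeve x mm [4.9 5.2 5.6] 2280
time: 6.65
tcp_pos: [0.5594, -0.161, 0.0518]
tool_rot: [-0.106, 3.126, -0.008]
force: [9.9, 3.2, 15.1]
opening: 0.0004
finger_force: 8.0
t 6.65 tcp [ 0.5594 -0.161   0.0518] yaw of -toolx 3.89 tilt [ 0.014 -0.005 -1.   ] op 0.0004 F [ 9.9  3.2 15.1]
glass front sleeve x mm [-2.5 -2.1 -1.7] 2265
```

The glass follows now. I keep drawing.

```bash
python3 -m creep '[{"dx":0.004,"dy":0,"dz":0.0005,"wx":0,"wy":0,"wz":0,"gripper":-1},{"dx":0.004,"dy":0,"dz":0,"wx":0,"wy":0,"wz":0,"gripper":-1},{"dx":0.004,"dy":0,"dz":0,"wx":0,"wy":0,"wz":0,"gripper":-1},{"dx":0.004,"dy":0,"dz":0,"wx":0,"wy":0,"wz":0,"gripper":-1},{"dx":0.004,"dy":0,"dz":0,"wx":0,"wy":0,"wz":0,"gripper":-1}]'; python3 -m creep '[{"dx":0.004,"dy":0,"dz":0,"wx":0,"wy":0,"wz":0,"gripper":-1},{"dx":0.004,"dy":0,"dz":0,"wx":0,"wy":0,"wz":0,"gripper":-1},{"dx":0.004,"dy":0,"dz":0,"wx":0,"wy":0,"wz":0,"gripper":-1},{"dx":0.004,"dy":0,"dz":0,"wx":0,"wy":0,"wz":0,"gripper":-1},{"dx":0.004,"dy":0,"dz":0,"wx":0,"wy":0,"wz":0,"gripper":-1}]'
python3 - <<'E'
from h import *
o,p,d,m=look("w5");front(d,m)
E
```

```text
time: 7.2
tcp_pos: [0.54, -0.1628, 0.0518]
tool_rot: [-0.106, 3.124, -0.009]
force: [10.5, 2.4, 18.6]
opening: 0.0001
finger_force: 9.3
time: 7.7
tcp_pos: [0.5201, -0.1646, 0.0517]
tool_rot: [-0.106, 3.124, -0.011]
force: [10.6, 2.1, 18.6]
opening: 0.0006
finger_force: 9.7
t 7.7 tcp [ 0.5201 -0.1646  0.0517] yaw of -toolx 3.89 tilt [ 0.016 -0.006 -1.   ] op 0.0006 F [10.6  2.1 18.6]
glass front sleeve x mm [-42.1 -41.7 -41.2] 2231
free glass y range [-19.5  -2.5  13.7] (array([ 505.5, -165.4]), array([34.1, 24.6]), -84.9)
```

The front is at -42 mm, so the shoes are about to let go. I ease the press a little first so it can't jump.

```bash
python3 -m creep '[{"dx":0.001,"dy":0,"dz":-0.0006,"wx":0,"wy":0,"wz":0,"gripper":-1},{"dx":0.002,"dy":0,"dz":0,"wx":0,"wy":0,"wz":0,"gripper":-1}]';python3 -m creep '[{"dx":0.002,"dy":0,"dz":0,"wx":0,"wy":0,"wz":0,"gripper":-1},{"dx":0.002,"dy":0,"dz":0,"wx":0,"wy":0,"wz":0,"gripper":-1}]'
python3 - <<'E'
from h import *
o,p,d,m=look("w6");front(d,m)
E
```

```text
time: 7.95
tcp_pos: [0.5166, -0.1647, 0.0518]
tool_rot: [-0.106, 3.126, -0.01]
force: [9.9, 2.0, 16.3]
opening: 0.0007
finger_force: 8.3
time: 8.15
tcp_pos: [0.5126, -0.1651, 0.0518]
tool_rot: [-0.106, 3.126, -0.01]
force: [8.9, 1.9, 16.8]
opening: 0.0001
finger_force: 8.5
t 8.15 tcp [ 0.5126 -0.1651  0.0518] yaw of -toolx 3.88 tilt [ 0.014 -0.006 -1.   ] op 0.0001 F [ 8.9  1.9 16.8]
glass front sleeve x mm [-49.5 -49.1 -48.5] 2226
free glass y range [-19.4  -2.4  13.9] (array([ 498. , -165.9]), array([34.2, 24. ]), -85.4)
```

```bash
python3 -m creep '[{"dx":0.003,"dy":0,"dz":-0.0003,"wx":0,"wy":0,"wz":0,"gripper":-1},{"dx":0.003,"dy":0,"dz":0,"wx":0,"wy":0,"wz":0,"gripper":-1}]';python3 -m creep '[{"dx":0.004,"dy":0,"dz":0,"wx":0,"wy":0,"wz":0,"gripper":-1},{"dx":0.004,"dy":0,"dz":0,"wx":0,"wy":0,"wz":0,"gripper":-1},{"dx":0.004,"dy":0,"dz":0,"wx":0,"wy":0,"wz":0,"gripper":-1}]'
python3 - <<'E'
from h import *
o,p,d,m=look("w7");front(d,m)
E
```

```text
time: 8.4
tcp_pos: [0.5052, -0.1654, 0.0517]
tool_rot: [-0.107, 3.129, -0.009]
force: [4.5, -0.3, 20.3]
opening: 0.0005
finger_force: 10.2
time: 8.7
tcp_pos: [0.4932, -0.1664, 0.0517]
tool_rot: [-0.106, 3.129, -0.01]
force: [5.3, -0.2, 21.0]
opening: 0.0006
finger_force: 10.4
t 8.7 tcp [ 0.4932 -0.1664  0.0517] yaw of -toolx 3.89 tilt [ 0.011 -0.006 -1.   ] op 0.0006 F [ 5.3 -0.2 21. ]
glass front sleeve x mm [-69.  -68.5 -67.9] 2244
free glass y range [-19.7  -2.5  13.7] (array([ 479. , -167.3]), array([34.2, 25.1]), -84.7)
```

```bash
python3 -m creep '[{"dx":0.003,"dy":0,"dz":-0.0005,"wx":0,"wy":0,"wz":0,"gripper":-1},{"dx":0.003,"dy":0,"dz":0,"wx":0,"wy":0,"wz":0,"gripper":-1},{"dx":0.0015,"dy":0,"dz":0,"wx":0,"wy":0,"wz":0,"gripper":-1}]';python3 -m creep '[{"dx":0.001,"dy":0,"dz":0,"wx":0,"wy":0,"wz":0,"gripper":-1},{"dx":0.001,"dy":0,"dz":0,"wx":0,"wy":0,"wz":0,"gripper":-1},{"dx":0.001,"dy":0,"dz":0,"wx":0,"wy":0,"wz":0,"gripper":-1}]'
python3 - <<'E'
from h import *
o,p,d,m=look("w8");front(d,m)
E
```

```text
time: 9.05
tcp_pos: [0.4851, -0.1667, 0.0517]
tool_rot: [-0.106, 3.13, -0.009]
force: [4.0, 0.4, 19.1]
opening: 0.0002
finger_force: 9.3
time: 9.35
tcp_pos: [0.4836, -0.1673, 0.0518]
tool_rot: [-0.105, 3.127, -0.01]
force: [10.2, -0.6, 13.1]
opening: 0.0005
finger_force: 6.1
t 9.35 tcp [ 0.4836 -0.1673  0.0518] yaw of -toolx 3.86 tilt [ 0.013 -0.006 -1.   ] op 0.0005 F [10.2 -0.6 13.1]
glass front sleeve x mm [-77.4 -76.8 -76.3] 2140
free glass y range [-19.6  -2.7  13.5] (array([ 493.6, -166.2]), array([71.4, 34.2]), 4.5)
```

The glass is against the stop: the front is at -77.4 mm and the drag is rising. Now I lift off, open, and line up for the side grasp.

```bash
python3 -m creep '[{"dx":0,"dy":0,"dz":-0.005,"wx":0,"wy":0,"wz":0,"gripper":-1},{"dx":0,"dy":0,"dz":-0.035,"wx":0,"wy":0,"wz":0,"gripper":-1},{"dx":0,"dy":0,"dz":-0.03,"wx":0,"wy":0,"wz":0,"gripper":0.6},{"dx":-0.021,"dy":0,"dz":0,"wx":0,"wy":0,"wz":0,"gripper":0.6},{"dx":0,"dy":0,"dz":0,"wx":0,"wy":0,"wz":0,"gripper":0.6},{"dx":0,"dy":0,"dz":0,"wx":0,"wy":0,"wz":0,"gripper":0.6}]'
python3 - <<'E'
from h import *
o,p,d,m=look("w9");front(d,m)
P,u,v=world("wrist",d,m);k=(abs(P[:,0]-.5)<.09)&(abs(P[:,1]+.165)<.06);print(np.histogram(P[k,2],np.arange(.02,.07,.002))[0])
E
```

```text
time: 10.0
tcp_pos: [0.4973, -0.1624, 0.1167]
tool_rot: [0.108, -3.137, -0.002]
force: [-0.6, 0.9, -0.2]
opening: 0.0302
finger_force: 0.0
t 10.0 tcp [ 0.4973 -0.1624  0.1167] yaw of -toolx 3.95 tilt [-0.002  0.001 -1.   ] op 0.0302 F [-0.6  0.9 -0.2]
glass front sleeve x mm [-77.3 -76.2 -74.8] 3629
free glass y range [-19.   -2.3  14.1] (array([ 493.6, -165.9]), array([71.3, 34.1]), 4.1)
[  11   12   13   11   12   25  270   68   37  363  177   23   30   67
 2006 3801   19    0    0    0    0    0    0    0]
```

View pics/w9.png

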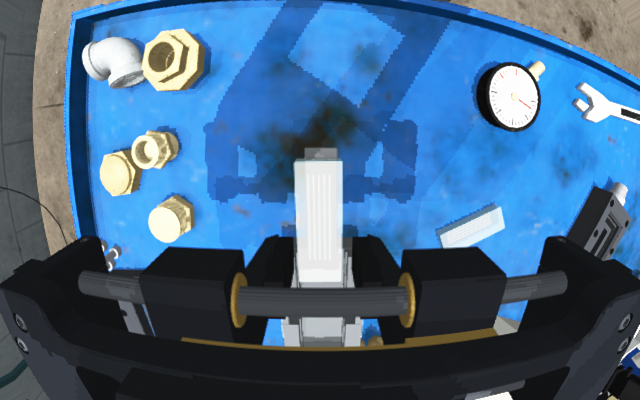

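The glass lies drawn out at (318,215) with its far end at the stop, at (320,155). Now I go down beside it.

```bash
python3 -m creep '[{"dx":-0.0075,"dy":-0.0033,"dz":0.01,"wx":0,"wy":0,"wz":0,"gripper":0.5},{"dx":0,"dy":0,"dz":0.02,"wx":0,"wy":0,"wz":0,"gripper":0.5},{"dx":0,"dy":0,"dz":0.02,"wx":0,"wy":0,"wz":0,"gripper":0.5},{"dx":0,"dy":0,"dz":0.014,"wx":0,"wy":0,"wz":0,"gripper":0.3},{"dx":0,"dy":0,"dz":0.008,"wx":0,"wy":0,"wz":0,"gripper":0.1},{"dx":0,"dy":0,"dz":0,"wx":0,"wy":0,"wz":0,"gripper":0},{"dx":0,"dy":0,"dz":0,"wx":0,"wy":0,"wz":0,"gripper":-0.1}]';python3 -m creep '[{"dx":0,"dy":0,"dz":0,"wx":0,"wy":0,"wz":0,"gripper":-0.15},{"dx":0,"dy":0,"dz":0,"wx":0,"wy":0,"wz":0,"gripper":-0.15}]'
```

```text
time: 10.75
tcp_pos: [0.5062, -0.1659, 0.0459]
tool_rot: [-0.107, 3.14, -0.0]
force: [0.2, 1.0, -0.1]
opening: 0.0399
finger_force: 0.0
time: 10.95
tcp_pos: [0.5067, -0.166, 0.0465]
tool_rot: [-0.107, 3.138, -0.001]
force: [-0.1, 0.7, 0.2]
opening: 0.0376
finger_force: 0.0
```

```bash
python3 -m creep '[{"dx":0,"dy":0,"dz":0.001,"wx":0,"wy":0,"wz":0,"gripper":-0.22},{"dx":0,"dy":0,"dz":0,"wx":0,"wy":0,"wz":0,"gripper":-0.24},{"dx":0,"dy":0,"dz":0,"wx":0,"wy":0,"wz":0,"gripper":-0.26},{"dx":0,"dy":0,"dz":0,"wx":0,"wy":0,"wz":0,"gripper":-0.26}]';python3 -m creep '[{"dx":0,"dy":0,"dz":0,"wx":0,"wy":0,"wz":0,"gripper":-0.28},{"dx":0,"dy":0,"dz":0,"wx":0,"wy":0,"wz":0,"gripper":-0.28}]'
```

```text
time: 11.35
tcp_pos: [0.5067, -0.1656, 0.0455]
tool_rot: [-0.108, 3.139, -0.0]
force: [-1.0, 2.0, 5.9]
opening: 0.0334
finger_force: 29.7
time: 11.55
tcp_pos: [0.5067, -0.1656, 0.0454]
tool_rot: [-0.108, 3.139, -0.0]
force: [0.4, 2.3, 4.6]
opening: 0.0337
finger_force: 29.7
```

```bash
python3 -m creep '[{"dx":0,"dy":0,"dz":-0.01,"wx":0,"wy":0,"wz":0,"gripper":-0.28},{"dx":0,"dy":0,"dz":-0.03,"wx":0,"wy":0,"wz":0,"gripper":-0.28},{"dx":0,"dy":0,"dz":-0.04,"wx":0,"wy":0,"wz":0,"gripper":-0.28},{"dx":0,"dy":0,"dz":-0.04,"wx":0,"wy":0,"wz":0,"gripper":-0.28}]'
python3 - <<'E'
from h import *
P,_,_=world("side",np.load("side0.npz")["d"],camera_model("side"))
P2,_,_=world("scene",np.load("scene0.npz")["d"],camera_model("scene"));P=np.vstack([P,P2])
for x0 in np.arange(.42,.68,.04):
    print(round(x0,2),[round(float(np.percentile(P[k,2],98)),3) if (k:=((P[:,0]>x0)&(P[:,0]<x0+.04)&(P[:,1]>y0)&(P[:,1]<y0+.05)&(P[:,2]<.2))).sum()>5 else None for y0 in np.arange(-.1,.25,.05)])
look("w10")
E
```

```text
time: 11.95
tcp_pos: [0.5054, -0.1655, 0.1659]
tool_rot: [0.107, -3.138, -0.001]
force: [1.1, -0.2, -1.7]
opening: 0.0334
finger_force: 29.6
0.42 [0.003, 0.003, 0.003, 0.003, 0.003, 0.027, 0.019]
0.46 [0.003, 0.004, 0.012, 0.003, 0.035, 0.037, 0.036]
0.5 [0.003, 0.015, 0.014, 0.003, 0.036, 0.036, 0.036]
0.54 [0.003, 0.008, 0.003, 0.003, 0.036, 0.036, 0.003]
0.58 [0.003, 0.016, 0.07, 0.06, 0.037, 0.036, 0.003]
0.62 [0.045, 0.142, 0.093, 0.084, 0.055, 0.028, 0.003]
0.66 [0.113, 0.173, 0.109, 0.106, 0.112, 0.13, 0.134]
t 11.95 tcp [ 0.5054 -0.1655  0.1659] yaw of -toolx 3.91 tilt [-0.001  0.001 -1.   ] op 0.0334 F [ 1.1 -0.2 -1.7]
```

```bash
python3 -m creep '[{"dx":0,"dy":0.04,"dz":-0.02,"wx":0,"wy":0,"wz":0,"gripper":-0.28},{"dx":0,"dy":0.04,"dz":0,"wx":0,"wy":0,"wz":0,"gripper":-0.28},{"dx":-0.015,"dy":0.04,"dz":0,"wx":0,"wy":0,"wz":0,"gripper":-0.28},{"dx":-0.02,"dy":0.04,"dz":0,"wx":0,"wy":0,"wz":0,"gripper":-0.28},{"dx":-0.025,"dy":0.04,"dz":0,"wx":0,"wy":0,"wz":0,"gripper":-0.28},{"dx":-0.035,"dy":0.04,"dz":0,"wx":0,"wy":0,"wz":0,"gripper":-0.28},{"dx":-0.039,"dy":0.035,"dz":0,"wx":0,"wy":0,"wz":0,"gripper":-0.28}]'; python3 -m creep '[{"dx":0,"dy":0,"dz":0,"wx":0,"wy":0,"wz":0.129,"gripper":-0.28},{"dx":0,"dy":0,"dz":0,"wx":0,"wy":0,"wz":0.129,"gripper":-0.28},{"dx":0,"dy":0,"dz":0,"wx":0,"wy":0,"wz":0.129,"gripper":-0.28},{"dx":0,"dy":0,"dz":0,"wx":0,"wy":0,"wz":0.129,"gripper":-0.28},{"dx":0,"dy":0,"dz":0,"wx":0,"wy":0,"wz":0,"gripper":-0.28},{"dx":0,"dy":0,"dz":0,"wx":0,"wy":0,"wz":0,"gripper":-0.28}]'
python3 - <<'E'
from h import *
o,p,d,m=look("w11")
P,u,v=world("wrist",d,m)
g=np.array([.534,.160]);a=np.radians(-25.6);D=P[:,:2]-g;x=D@[np.cos(a),np.sin(a)];y=D@[-np.sin(a),np.cos(a)];z=P[:,2]
k=(abs(x)<.08)&(abs(y)<.045)
T=P[k&(z>.0312)&(z<.039)];F=P[k&(abs(x)<.054)&(abs(y)<.023)&(z>.02)&(z<.0285)]
print("top",rect(T),np.median(T[:,2]),"floor",rect(F),np.median(F[:,2]))
# glass in hand, tool frame
R=Ro.from_rotvec(o["tool_rot"]).as_matrix();Q=(P-o["tcp_pos"])@R
k=(abs(Q[:,1])<.025)&(abs(Q[:,2])<.015)&(Q[:,0]>.012)&(Q[:,0]<.07)
q=Q[k];print("glass tool: x max",np.round(np.percentile(q[:,0],[50,97,99,100])*1000,1),"y",np.round(np.percentile(q[:,1],[1,50,99])*1000,1),"z hist",np.histogram(q[:,2],np.arange(-.015,.016,.002))[0])
E
```

```text
time: 12.7
tcp_pos: [0.6178, 0.1157, 0.1851]
tool_rot: [-0.108, 3.14, -0.0]
force: [1.3, -1.3, -1.3]
opening: 0.0332
finger_force: 29.6
time: 13.3
tcp_pos: [0.6174, 0.1134, 0.1847]
tool_rot: [-0.692, -3.064, 0.0]
force: [-0.4, -0.6, -2.1]
opening: 0.0337
finger_force: 29.6
t 13.3 tcp [0.6174 0.1134 0.1847] yaw of -toolx -25.46 tilt [-0. -0. -1.] op 0.0337 F [-0.4 -0.6 -2.1]
top (array([536.5, 157.9]), array([143.9,  66.8]), -25.5) 0.03328098391005829 floor (array([537.7, 157.6]), array([98.5, 38.8]), -25.2) 0.02568330268946115
glass tool: x max [31.3 46.6 47.1 47.6] y [-18.9  -2.2  14.4] z hist [   0    0    0   11 3157 1854   49   44   52   44   49   48   21    0
    0]
```

View pics/w11.png

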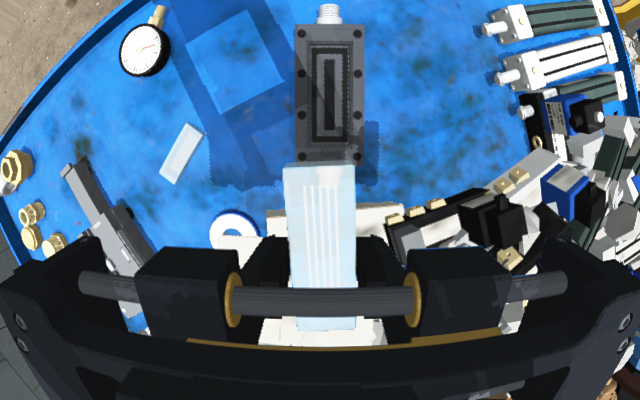

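The view shows the gauge body at (330,95), with the near pocket end at about (330,145). The glass is in hand at (320,230), its front edge at row 165. The camera sees the gripped glass 2.2 mm off in tool y, so I correct for that bias and go above the pocket.

```bash
python3 -m creep '[{"dx":0.046,"dy":0.004,"dz":0,"wx":0,"wy":0,"wz":0,"gripper":-0.28},{"dx":0.0453,"dy":0.0042,"dz":0,"wx":0,"wy":0,"wz":0,"gripper":-0.28},{"dx":0,"dy":0,"dz":0.04,"wx":0,"wy":0,"wz":0,"gripper":-0.28},{"dx":0,"dy":0,"dz":0.04,"wx":0,"wy":0,"wz":0,"gripper":-0.28},{"dx":0,"dy":0,"dz":0.04,"wx":0,"wy":0,"wz":0,"gripper":-0.28},{"dx":0,"dy":0,"dz":0.01,"wx":0,"wy":0,"wz":0,"gripper":-0.28},{"dx":0,"dy":0,"dz":0,"wx":0,"wy":0,"wz":0,"gripper":-0.28},{"dx":0,"dy":0,"dz":0,"wx":0,"wy":0,"wz":0,"gripper":-0.28}]'
cat >> h.py <<'E'
def rel(o,p,d,m,tag):
    P,u,v=world("wrist",d,m);R=Ro.from_rotvec(o["tool_rot"]).as_matrix();Q=(P-o["tcp_pos"])@R;z=P[:,2]
    k=(Q[:,0]>.012)&(Q[:,0]<.06)&(abs(Q[:,1])<.03)&(abs(Q[:,2]+.0055)<.003);g=Q[k]
    b=Q[(z>.031)&(z<.0365)&(Q[:,0]>.053)&(Q[:,0]<.085)&(abs(Q[:,1])<.045)]
    f=lambda a,i:np.round(np.percentile(a[:,i],[0.5,99.5])*1000,1)
    print("glass x",f(g,0),"y",f(g,1),"block x",f(b,0),"y",f(b,1))
    cv2.imwrite(f"pics/{tag}c.png",cv2.resize(p[90:290,220:440,::-1],None,fx=3,fy=3))
E
python3 - <<'E'
from h import *
o,p,d,m=look("w12");rel(o,p,d,m,"w12")
E
```

```text
time: 14.15
tcp_pos: [0.5402, 0.1605, 0.0563]
tool_rot: [0.696, 3.061, 0.001]
force: [-0.1, -0.7, -0.9]
opening: 0.0336
finger_force: 29.6
t 14.15 tcp [0.5402 0.1605 0.0563] yaw of -toolx -25.62 tilt [ 0.002  0.    -1.   ] op 0.0336 F [-0.1 -0.7 -0.9]
glass x [12.1 46.5] y [-19.   14.8] block x [53.  70.1] y [-36.5  28.9]
```

View pics/w12c.png

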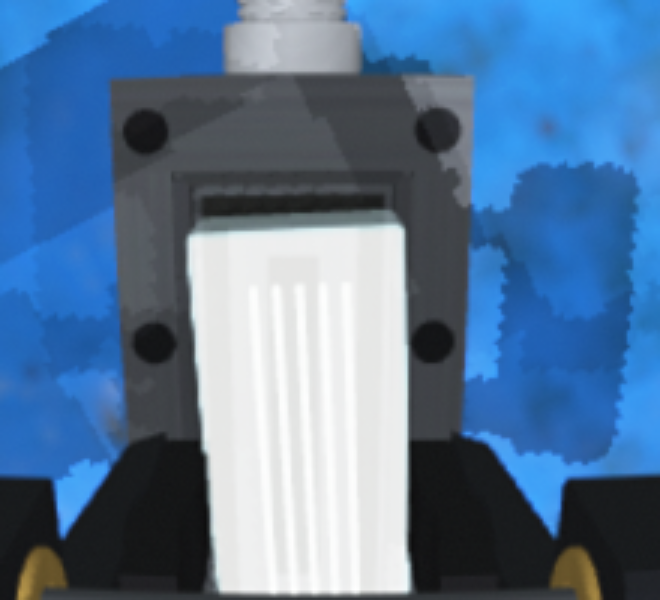

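The glass is over the pocket, its end at crop y=225 with the pocket end at y=195. It sits slightly right of the block's centreline and may be turned a little. I check its yaw against the block.

```bash
python3 - <<'E'
from h import *
z=np.load("w12.npz");o=get_obs();m=camera_model("wrist");P,u,v=world("wrist",z["d"],m);R=Ro.from_rotvec(o["tool_rot"]).as_matrix();Q=(P-o["tcp_pos"])@R
def mids(k,x0,x1,n=7):
    r=[]
    for a in np.linspace(x0,x1,n):
        s=Q[k&(abs(Q[:,0]-a)<.0025),1]
        if len(s)>10: r.append((a*1000,s.min()*1000,s.max()*1000))
    r=np.array(r);print(np.round(r,1).tolist(),"slopes deg",[round(np.degrees(np.polyfit(r[:,0],r[:,i],1)[0]),2) for i in(1,2)])
mids((abs(Q[:,2]+.0055)<.003)&(abs(Q[:,1])<.03),.018,.043)
mids((P[:,2]>.031)&(P[:,2]<.0365)&(abs(Q[:,1])<.045),.03,.066)
g=Q[(abs(Q[:,2]+.0055)<.003)&(abs(Q[:,1])<.03)&(Q[:,0]>.012)&(Q[:,0]<.046)]
A=np.c_[g[:,:2],np.ones(len(g))];print("glass tilt (dz/dx,dz/dy deg), z0",np.degrees(np.linalg.lstsq(A,g[:,2],rcond=None)[0][:2]),np.median(g[:,2]))
E
```

```text
[[18.0, -18.8, 14.9], [22.2, -19.3, 14.8], [26.3, -19.1, 14.6], [30.5, -19.4, 14.5], [34.7, -19.6, 14.4], [38.8, -19.6, 14.3], [43.0, -20.0, 14.2]] slopes deg [np.float64(-2.31), np.float64(-1.63)]
[[30.0, -37.0, 28.8], [36.0, -36.8, 28.5], [42.0, -37.1, 29.0], [48.0, -36.9, 28.7], [54.0, -37.3, 29.0], [60.0, -37.6, 28.9], [66.0, -36.9, 28.7]] slopes deg [np.float64(-0.61), np.float64(0.14)]
glass tilt (dz/dx,dz/dy deg), z0 [-0.08278436 -0.11526069] -0.005195028525945498
```

The glass is turned about -1.7° and offset about 2.5 mm relative to the pocket. I correct both, go down a bit and check again.

```bash
python3 -m creep '[{"dx":0.001,"dy":-0.0025,"dz":0,"wx":0,"wy":0,"wz":0.03,"gripper":-0.28},{"dx":0,"dy":0,"dz":0.008,"wx":0,"wy":0,"wz":0,"gripper":-0.28},{"dx":0,"dy":0,"dz":0,"wx":0,"wy":0,"wz":0,"gripper":-0.28},{"dx":0,"dy":0,"dz":0,"wx":0,"wy":0,"wz":0,"gripper":-0.28}]'
cat >> h.py <<'E'
def mids(o,d,m):
    P,u,v=world("wrist",d,m);R=Ro.from_rotvec(o["tool_rot"]).as_matrix();Q=(P-o["tcp_pos"])@R
    for n,k,x0,x1 in(("glass",(abs(Q[:,2]+.0055)<.003)&(abs(Q[:,1])<.03),.018,.043),("block",(P[:,2]>.031)&(P[:,2]<.0365)&(abs(Q[:,1])<.045),.03,.066)):
        r=[]
        for a in np.linspace(x0,x1,9):
            s=Q[k&(abs(Q[:,0]-a)<.0025),1]
            if len(s)>10: r.append((a*1000,(s.min()+s.max())*500))
        r=np.array(r);f=np.polyfit(r[:,0],r[:,1],1);print(n,"yaw deg",round(np.degrees(f[0]),2),"mid y at x=0",round(f[1],2))
E
python3 - <<'E'
from h import *
o,p,d,m=look("w13");rel(o,p,d,m,"w13");mids(o,d,m)
E
```

```text
time: 14.6
tcp_pos: [0.5366, 0.1586, 0.0465]
tool_rot: [-0.743, -3.052, 0.0]
force: [-1.0, 0.2, -2.4]
opening: 0.0337
finger_force: 29.6
t 14.6 tcp [0.5366 0.1586 0.0465] yaw of -toolx -27.37 tilt [-0.  0. -1.] op 0.0337 F [-1.   0.2 -2.4]
glass x [12.2 46.7] y [-19.2  14.6] block x [53.1 68.4] y [-35.3  30.2]
glass yaw deg -1.64 mid y at x=0 -1.5
block yaw deg -1.58 mid y at x=0 -0.95
```

```bash
python3 -m creep '[{"dx":-0.001,"dy":0.0005,"dz":0.003,"wx":0,"wy":0,"wz":0,"gripper":-0.28},{"dx":0,"dy":0,"dz":0,"wx":0,"wy":0,"wz":0,"gripper":-0.28}]'; python3 -m creep '[{"dx":0,"dy":0,"dz":0.002,"wx":0,"wy":0,"wz":0,"gripper":-0.28},{"dx":0,"dy":0,"dz":0.001,"wx":0,"wy":0,"wz":0,"gripper":-0.28},{"dx":0,"dy":0,"dz":0,"wx":0,"wy":0,"wz":0,"gripper":-0.28}]'; python3 -m creep '[{"dx":0,"dy":0,"dz":0.0015,"wx":0,"wy":0,"wz":0,"gripper":-0.28},{"dx":0,"dy":0,"dz":0,"wx":0,"wy":0,"wz":0,"gripper":-0.28}]'
```

```text
time: 14.85
tcp_pos: [0.5379, 0.1586, 0.0433]
tool_rot: [-0.743, -3.052, 0.0]
force: [0.2, 0.4, -1.2]
opening: 0.0335
finger_force: 29.6
time: 15.15
tcp_pos: [0.5377, 0.1586, 0.0404]
tool_rot: [-0.743, -3.052, 0.0]
force: [0.3, -1.0, -2.0]
opening: 0.0334
finger_force: 29.6
time: 15.35
tcp_pos: [0.5377, 0.1586, 0.0389]
tool_rot: [-0.743, -3.052, 0.0]
force: [0.3, 0.2, -1.6]
opening: 0.0334
finger_force: 29.6
```

It's inside the pocket and free. Down to the floor.

```bash
python3 -m creep '[{"dx":0,"dy":0,"dz":0.0015,"wx":0,"wy":0,"wz":0,"gripper":-0.28},{"dx":0,"dy":0,"dz":0,"wx":0,"wy":0,"wz":0,"gripper":-0.28}]'; python3 -m creep '[{"dx":0,"dy":0,"dz":0.0007,"wx":0,"wy":0,"wz":0,"gripper":-0.28},{"dx":0,"dy":0,"dz":0,"wx":0,"wy":0,"wz":0,"gripper":-0.28}]'
```

```text
time: 15.55
tcp_pos: [0.5378, 0.1586, 0.0374]
tool_rot: [-0.743, -3.052, 0.0]
force: [-0.1, 0.8, -0.5]
opening: 0.0336
finger_force: 29.6
time: 15.75
tcp_pos: [0.5381, 0.1586, 0.0371]
tool_rot: [0.743, 3.052, 0.0]
force: [-0.4, 1.0, -0.1]
opening: 0.0333
finger_force: 29.6
```

```bash
python3 -m creep '[{"dx":0,"dy":0,"dz":0.0007,"wx":0,"wy":0,"wz":0,"gripper":-0.28},{"dx":0,"dy":0,"dz":0,"wx":0,"wy":0,"wz":0,"gripper":-0.28}]'
```

```text
time: 15.95
tcp_pos: [0.5385, 0.1587, 0.0371]
tool_rot: [0.743, 3.051, 0.001]
force: [-1.9, 0.1, 4.5]
opening: 0.0335
finger_force: 29.6
```

It's on the floor with 4.5 N. Release, lift and look.

```bash
python3 -m creep '[{"dx":0,"dy":0,"dz":0,"wx":0,"wy":0,"wz":0,"gripper":-0.1},{"dx":0,"dy":0,"dz":0,"wx":0,"wy":0,"wz":0,"gripper":0.1},{"dx":0,"dy":0,"dz":0,"wx":0,"wy":0,"wz":0,"gripper":0.2},{"dx":0,"dy":0,"dz":-0.01,"wx":0,"wy":0,"wz":0,"gripper":0.3},{"dx":0,"dy":0,"dz":-0.04,"wx":0,"wy":0,"wz":0,"gripper":0.3},{"dx":-0.04,"dy":0,"dz":-0.04,"wx":0,"wy":0,"wz":0,"gripper":0.3},{"dx":-0.04,"dy":0,"dz":-0.02,"wx":0,"wy":0,"wz":0,"gripper":0.3},{"dx":0,"dy":0,"dz":0,"wx":0,"wy":0,"wz":0,"gripper":0.3}]'
python3 - <<'E'
from h import *
o,p,d,m=look("w14")
P,u,v=world("wrist",d,m);a=np.radians(-25.6);D=P[:,:2]-[.538,.159];x=D@[np.cos(a),np.sin(a)];y=D@[-np.sin(a),np.cos(a)]
g=(abs(x)<.055)&(abs(y)<.024)&(P[:,2]>.037)&(P[:,2]<.05);Q=P[g]
A=np.c_[x[g],y[g],np.ones(g.sum())];c,*_=np.linalg.lstsq(A,Q[:,2],rcond=None)
t=(abs(x)<.068)&(abs(y)<.031)&(abs(y)>.025)&(P[:,2]>.028)&(P[:,2]<.037)
print("glass",rect(Q),"z",np.median(Q[:,2]),"tilt deg",np.degrees(c[:2]),"block top z",np.median(P[t,2]))
cv2.imwrite("pics/w14c.png",cv2.resize(p[0:260,200:460,::-1],None,fx=2.3,fy=2.3))
E
```

```text
time: 16.75
tcp_pos: [0.6113, 0.1217, 0.1473]
tool_rot: [0.744, 3.04, 0.003]
force: [1.1, -0.3, -0.9]
opening: 0.0577
finger_force: 0.0
t 16.75 tcp [0.6113 0.1217 0.1473] yaw of -toolx -27.51 tilt [ 0.012 -0.001 -1.   ] op 0.0577 F [ 1.1 -0.3 -0.9]
glass (array([534.9, 158.6]), array([95.8, 34.8]), -24.3) z 0.039938450060679975 tilt deg [-0.33622762 -0.0923751 ] block top z 0.031019735471324417
```

View pics/w14c.png

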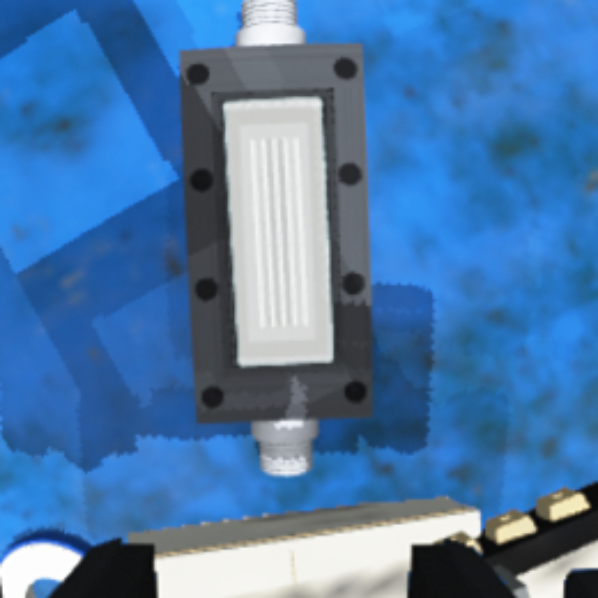

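The glass is bedded in the pocket at crop (278,235). It is flat, stands 8.9 mm proud as specified, and the gripper is clear of it. Handing in.

```bash
python3 -c "from cell import *;print(finish_job())"
```

```text
the job is handed in; nothing more can be done
None
```

The sight glass was drawn out of its sleeve to the stop, then bedded flat in the gauge body pocket, standing 8.9 mm proud; measured press peaked at 21 N and grip at 29.7 N a finger, and the job was handed in at about 17 s.

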